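# Get the tile game ready for the next round

## Task

Get the tile game ready for the next round. Push the three leaning tiles upright in their rack, flat together against its backstop and with their side edges squared up with one another; and wind the wooden timer by the key on its top, clockwise, until the little gauge pointer stands between the two ridges. Leave the mug and the glue bottle where they are.

Things in the scene. Friction and masses are not known exactly. Their poses are not given: they have to be found in the camera images.
- timer: wind-up timer fixed to the table: wooden case 130 (own x) x 150 (own y) x 60 mm high, aluminium top; origin under its centre. Key in the middle of the top. At x = +40 mm a slot along y in a black panel carries the gauge pointer; two white ridges 28 mm long cross it at y = +11 and +25 mm. Only the key stands more than 7 mm above the top. Timer and rack may change sides
- key_grip (a point): centre of the key's flat brass blade, 95 mm above the table, on the key's vertical axis; turns with the key. The blade is 40 mm long (60 mm over its rounded ends) along own x, 9 mm thick along own y, 26 mm high; below it are 22 mm of free height to the case top, with only a round stem
- key (a joint): how far the key is wound, rad: 0 = run down, grows clockwise seen from above, end stop at 6.2. Starts between 0.5 and 1.8. Turning it takes 0.09 to 0.14 N m (friction plus a mainspring); it stays where it is let go and can be turned back. The pointer is between the ridges' centres from 4.3 to 5.7; aim for 5.0
- gauge_pointer (a point): top of the small brass gauge pointer, a block 5 mm wide along the slot and 12 mm across it; it moves 10 mm along the timer's +y per radian of the key and stands at y = -32 mm in the timer's frame when the key reads 0, so y = +18 mm is the middle of the two ridges
- rack: wooden tile rack fixed to the table: floor plate 110 mm (own x) by 100 mm (own y), 8 mm thick, with an upright backstop across its +x end, 55 mm high over the table; the backstop's face that the tiles rest on is at x = +40 mm. Open at the -x end and both sides. Origin at the centre of its underside
- tile0: wooden tile 12 mm thick (own x), 50 mm wide (own y), 64 mm high (own z), 35 g; origin at the centre of its underside. The rearmost. At the start the three tiles stand on the rack floor face to face, leaning 18 degrees to the rack's +x, this one on the backstop's top edge, each shifted sideways up to 8 mm. A push of a few newtons on the front tile towards +x slides them upright
- tile1: wooden tile 12 mm thick (own x), 50 mm wide (own y), 64 mm high (own z), 35 g; origin at the centre of its underside. The middle one
- tile2: wooden tile 12 mm thick (own x), 50 mm wide (own y), 64 mm high (own z), 35 g; origin at the centre of its underside. The front one: its front foot edge starts near x = -13 mm in the rack's frame; pushed home upright its front face is at x = +4 mm
- mug: white mug, 76 mm wide, 85 mm high, origin under its centre; to be left alone
- gluebottle: small white glue bottle, 38 mm wide, 85 mm high, origin under its centre; to be left alone

How it is judged:
At the end, for the whole second after the job is handed in: Key at rest at 4.4 to 5.6 rad. All tiles at rest on the rack floor, upright within 0.08 rad, parallel to the backstop within 0.10 rad, at most 5 mm farther from it than a tight row, sideways at most 3 mm out of line with one another (value of joint key between 4.4 and 5.6 rad and velocity of joint key between -0.05 and 0.05 rad/s and angle between each of tile0, tile1, tile2's own z axis and vertical below 0.08 rad and angle between the x axis of each of tile0, tile1, tile2 and the x axis of rack, either way round below 0.1 rad and z of tile0 in the frame of rack between 0.004 and 0.012 m and x of tile0 in the frame of rack above 0.029 m and linear speed of each of tile0, tile1, tile2 below 0.02 m/s and z of tile1 in the frame of rack between 0.004 and 0.012 m and x of tile1 in the frame of rack above 0.017 m and z of tile2 in the frame of rack between 0.004 and 0.012 m and x of tile2 in the frame of rack above 0.005 m and y of tile1 in the frame of tile0 between -0.003 and 0.003 m and y of tile2 in the frame of tile1 between -0.003 and 0.003 m and y of tile2 in the frame of tile0 between -0.003 and 0.003 m); the robot touches nothing.
It fails at once if the mug is moved more than 15 mm (distance of mug from where it was at the start of the episode above 0.015 m).
It fails at once if the glue bottle is moved more than 15 mm (distance of gluebottle from where it was at the start of the episode above 0.015 m).
It also fails if it takes over 72 s, if anything falls off the work surface, if the arm or the gripper's body presses on something with over 40 N, if the wrist force passes 120 N, or if a joint passes its speed limit or range.

## Robot

A 7-joint arm with a two-finger parallel gripper is mounted at the origin on the work surface. World frame = base frame: x ahead of the robot, y to its left, z up, the work surface at z = 0. Lengths are in m, angles in rad, forces in N, time in s.
With the tool pointing down it reaches from about 0.4 to 0.85 m from the base axis. Payload 10.4 kg.
Tool frame: the origin (TCP) lies on the centre line of the jaws, within the pads' length; the fingertips stand 14 mm ahead of it and the grasp point (between the pads) lies 5 mm behind it (ctrl.tip_reach is the distance from the TCP to the fingertips, in m); z points along the fingers, y is the direction in which the jaws open and shut (so a half turn about z gives the same grasp; the last joint's range is limited). The gripper opens to 85 mm and grips with 20 to 120 N. Pads are 22 mm wide; open, the fingers measure 114 mm over their backs; the gripper's body (76 mm by 85 mm) begins 54 mm behind the grasp point. The pads swing forward as they close: fully open they stand 13 mm farther back than shut.
Start: joints at [1.13, 0.332, -0.065, 1.46, 0.022, 1.35, -0.088], TCP at [0.254, -0.571, 0.245] pointing down, gripper open.
Joint ranges: [-2.6, 2.6], [-0.5, 2.12], [-1.47, 1.34], [0.16, 2.42], [-1.27, 4.41], [0.06, 2.06], [-2.6, 2.6]. Speed limits (rad/s): [2.22, 2.22, 2.79, 2.79, 3.14, 3.14, 3.14].

## Interface

Orientations are given as a unit quaternion [x, y, z, w].
In Python, from cell import sense, optics, workorder, ctrl gives the robot as it stands.
- The arm moves only by the tool step_arm, never from a script. Its argument "increments" is a list of rows, each an object with "delta_pos": the shift along the tool's x, y, z in cm, a list of three; "rotation": the turn, a rotation vector about the tool's x, y, z in rad, a list of three; "gripper": the finger opening in cm, from 0 to 8.54. A call has 1 to 12 rows; each row is the pose to reach, as a shift and turn from the pose commanded when the call began, along the tool's axes at that moment; what a row does not reach only later rows make up. A row lasts 1/12 s, in which the tool goes at most 41.7 mm and 7.16 degrees, less where a joint would pass 70% of its speed; a pose out of reach is approached as far as the arm can. A call with a gripper value outside its range is refused whole. The fingers move at their own pace and stop on an object; "force" is the grip in N (left out, the last holds). Time passes only in rows, so rows that repeat a pose let the fingers close. It gives the time, the measured TCP pose, the force and the opening at its end, in the units of the state.
- sense(): the state, without advancing time (a new reading comes with each control period).
- optics.capture(name): name is "side" or "top"; returns a dict with "color" (384x512x3 uint8, red, green, blue), "depth" (384x512 float32, m along the optical axis (not along the pixel's ray), 0 where there is no reading), "K" (3x3 intrinsics, pixels), "D" ([k1, k2, p1, p2, k3] as OpenCV has them; the pictures are not rectified), "xyz" and "rotation" of the camera in the world. Camera axes: x right, y down, z forward; pixel columns grow to the right and rows downward; lengths in m; the calibration is good to about 2 mm. A picture is of the moment at which its call begins.
- workorder.finish_job(): hands the job in, once; it reports no verdict.
The state is a dict: "clock": time; "qpos": joint angles; "dq": joint speeds; "joint_efforts": joint torques, N m; "position": TCP position; "tool_rot": TCP orientation; "contact_force": force on the tool from outside, world axes, zero at the start; "moment": the same for the moment, N m; "grip_width": opening from 0.0 (shut) to 1.0 (fully open).
Only numpy, scipy, OpenCV 4.12 (cv2) and the standard library are available. Lean on these libraries where they do the work, as an engineer would, in place of code of your own. Each camera call takes 0.05 s, during which the arm holds its last target.

## Working session

There is one attempt and no reset: what is moved stays moved. The work goes in short steps, Python scripts to look and compute and a tool call to move; the robot and the scene stay as the last step left them, time stands still between calls to the robot, and variables do not carry over. Pictures are saved under pics/ and viewed, and the job is handed in when it is done.

Besides the shell and the picture viewer there is one more tool, called after ">>>" by a JSON object that holds its "fn" and its "kwargs". step_arm: Moves the arm, as the interface text tells. Its arguments: {"type":"object","properties":{"increments":{"type":"array"},"force":{"type":"number"}},"required":["increments"]}

```bash
ls; mkdir -p pics
cat > h.py <<'E'
import numpy as np, cv2
from cell import sense, optics, workorder, ctrl
from scipy.spatial.transform import Rotation as R
def cap(n,save=None):
    c=optics.capture(n)
    if save: cv2.imwrite('pics/'+save+'.png',c['color'][:,:,::-1])
    np.savez('/tmp/'+(save or n)+'.npz',**{k:np.array(v) for k,v in c.items()})
    return c
def rot(c):
    r=np.array(c['rotation'])
    return r if r.shape==(3,3) else R.from_quat(r).as_matrix()
def ray(c,px):
    u=cv2.undistortPoints(np.array(px,float).reshape(-1,1,2),c['K'],np.array(c['D'],float)).reshape(-1,2)
    d=np.c_[u,np.ones(len(u))]@rot(c).T
    return np.array(c['xyz']),d
def onplane(c,px,z):
    o,d=ray(c,px); return o+d*((z-o[2])/d[:,2])[:,None]
def bydepth(c,px):
    o,d=ray(c,px); z=np.array([c['depth'][int(round(p[1])),int(round(p[0]))] for p in px]); return o+d*z[:,None]
def proj(c,P):
    r=rot(c).T; t=-r@np.array(c['xyz'])
    return cv2.projectPoints(np.array(P,float).reshape(-1,1,3),cv2.Rodrigues(r)[0],t,c['K'],np.array(c['D'],float))[0].reshape(-1,2)
E
python3 - <<'E'
from h import *
s=sense(); print(s)
for n in('top','side'):
    c=cap(n,n+'0'); print(n,c['xyz'],c['rotation'],c['K'],c['D'])
E
```

```text
pics
{'clock': 0.0, 'qpos': array([ 1.13042607,  0.33287552, -0.06471327,  1.46094718,  0.02157992,
        1.34988795, -0.0885181 ]), 'dq': array([ 0.00013002,  0.00034584,  0.00121877, -0.00107348, -0.00183186,
        0.00226217, -0.00123225]), 'joint_efforts': array([-3.40779916e-04, -6.25441432e+01,  4.87522886e-02, -3.91578484e+01,
        1.61104876e-02,  1.01310544e-02,  3.67113785e-05]), 'position': array([ 0.253442  , -0.57091841,  0.24451086]), 'tool_rot': array([ 9.78261310e-01,  2.07374787e-01, -1.68052747e-04, -6.91583097e-04]), 'contact_force': array([ 0.26521979, -0.05443342,  0.34432436]), 'moment': array([ 0.04424487,  0.01215168, -0.0075512 ]), 'grip_width': 1.0034107424748644}
top [ 0.4443892  -0.0104478   0.85799685] [ 0.7089953  -0.70126458  0.04929812 -0.05588692] [[451.74895618   0.         257.90178331]
 [  0.         451.74895618 192.34299332]
 [  0.           0.           1.        ]] [-0.03038624  0.          0.          0.          0.        ]
side [ 0.16653873 -0.39063543  0.42801116] [ 0.78963118 -0.3669954   0.19442979 -0.45165698] [[353.00179741   0.         258.7822408 ]
 [  0.         353.00179741 186.23490203]
 [  0.           0.           1.        ]] [0.02156434 0.         0.         0.         0.        ]
```

View pics/top0.png

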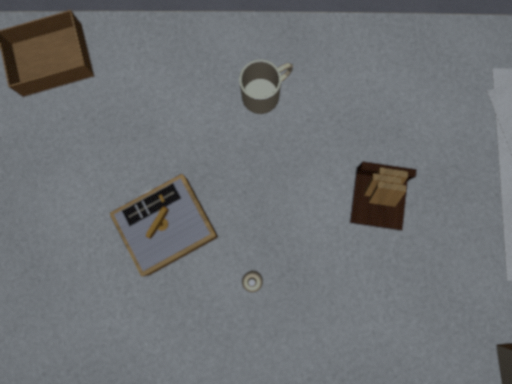

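View pics/side0.png

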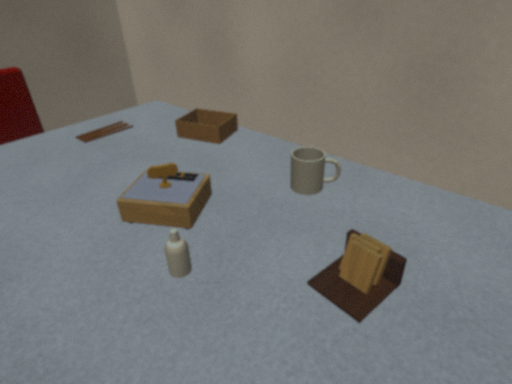

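The top view shows the timer at about (163,225), with the key blade around (158,222), and the rack at (382,196) with the tiles at (388,187). The mug is at (262,85) and the glue bottle at (252,282). The side view shows all of them too. Next I'll measure them.

Run:
```python
import cv2
t=cv2.imread('pics/top0.png'); s=cv2.imread('pics/side0.png')
a=cv2.resize(t[165:285,95:230],None,fx=4,fy=4,interpolation=cv2.INTER_CUBIC)
b=cv2.resize(t[150:240,340:425],None,fx=5.3,fy=5.3,interpolation=cv2.INTER_CUBIC)
import numpy as np
def sv(n,i): cv2.imwrite('pics/'+n+'.png',np.clip(i*1.8,0,255).astype('uint8'))
sv('tim',a); sv('rk',b)
sv('stim',cv2.resize(s[150:235,110:225],None,fx=6,fy=6,interpolation=cv2.INTER_CUBIC))
sv('srk',cv2.resize(s[220:320,300:415],None,fx=6,fy=6,interpolation=cv2.INTER_CUBIC)[:600])
```

```text
(no output)
```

View pics/tim.png

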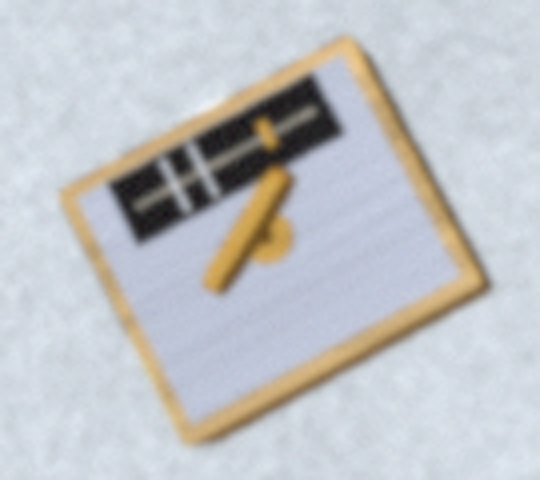

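View pics/rk.png

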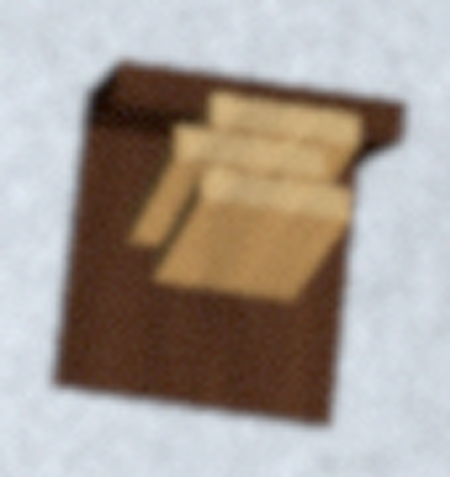

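View pics/stim.png

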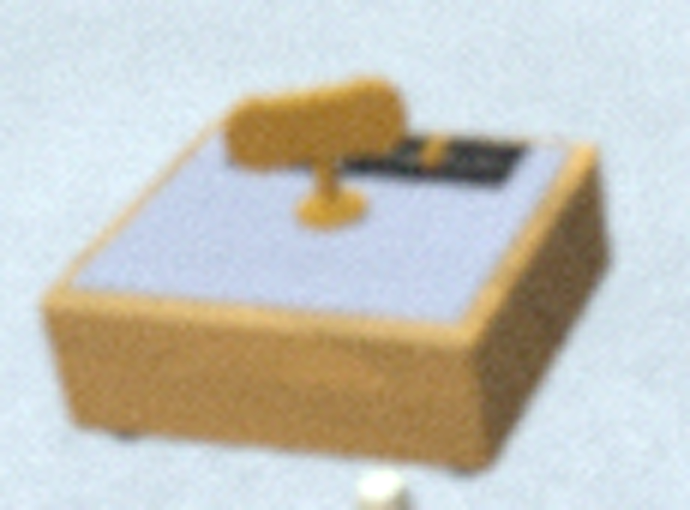

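View pics/srk.png

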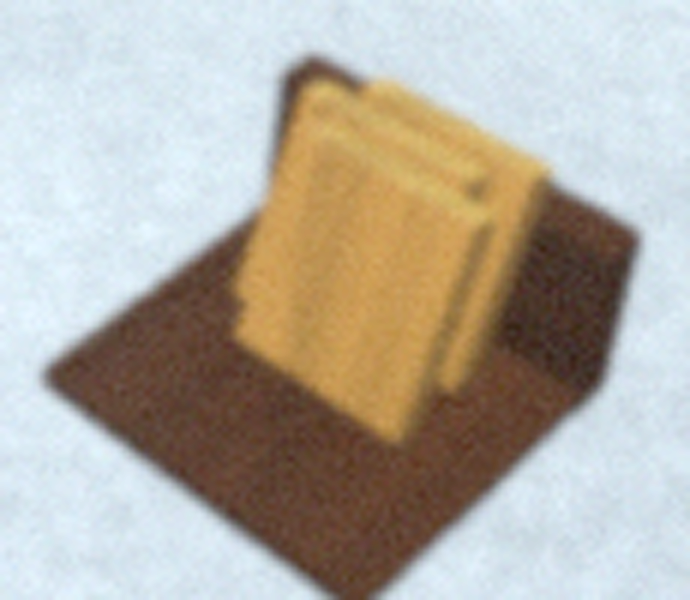

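```bash
cat > m.py <<'E'
from h import *
T=dict(np.load('/tmp/top0.npz')); S=dict(np.load('/tmp/side0.npz'))
def f(p,k,o): return (np.array(p,float)+.5)/k-.5+np.array(o)
def tri(pt,ps):
    o1,d1=ray(T,[pt]);o2,d2=ray(S,[ps]);d1=d1[0];d2=d2[0]
    A=np.c_[d1,-d2];k=np.linalg.lstsq(A,o2-o1,rcond=None)[0]
    a,b=o1+k[0]*d1,o2+k[1]*d2; return (a+b)/2,np.linalg.norm(a-b)
E
python3 - <<'E'
from m import *
np.set_printoptions(precision=4,suppress=True)
tc=f([(62,192),(350,38),(490,285),(192,442)],4,(95,165))
P=onplane(T,tc,.06);print('timer corners',P,np.linalg.norm(P-np.roll(P,-1,0),axis=1)); print('ctr',P.mean(0), 'depth z',bydepth(T,tc.mean(0)[None]-[8,-8]))
# own x axis: towards panel side (TL,TR mid) 
x=(P[0]+P[1]-P[2]-P[3]);y=(P[0]+P[3]-P[1]-P[2]);print('yaw x',np.arctan2(x[1],x[0]),'y',np.arctan2(y[1],y[0]))
# side triang of corners: side crop TL hidden; visible: (600,145)=TR?, (478,325)=BR, (48,300)=BL
sc=f([(600,145),(478,325),(48,300)],6,(110,150))
for a,b in zip(tc[1:],sc): print('tri',tri(a,b))
# blade
hsv=cv2.cvtColor(T['color'],cv2.COLOR_RGB2HSV)
bl=f([(278,178),(217,282)],4,(95,165))
B=onplane(T,bl,.108);print('blade ends',B,'c',B.mean(0),'len',np.linalg.norm(B[0]-B[1]),'yaw',np.arctan2(*(B[0]-B[1])[[1,0]]),'depth',bydepth(T,[bl.mean(0)]))
print('blade tri', tri(bl.mean(0),f((315,115),6,(110,150))))
gp=f([(266,133)],4,(95,165));G=onplane(T,gp,.066);
yaw=np.arctan2(y[1],y[0])-np.pi/2; Rz=R.from_euler('z',yaw).as_matrix(); print('yaw',yaw,'pointer in timer',(G-P.mean(0))@Rz, 'blade in timer',(B-P.mean(0))@Rz)
r=f([(183,178),(203,170)],4,(95,165)); print('ridges',(onplane(T,r,.062)-P.mean(0))@Rz)
E
```

```text
timer corners [[0.5247 0.2611 0.06  ]
 [0.5958 0.1346 0.06  ]
 [0.4857 0.0687 0.06  ]
 [0.4157 0.1974 0.06  ]] [0.1451 0.1283 0.1465 0.1262]
ctr [0.5055 0.1655 0.06  ] depth z [[0.4887 0.1716 0.0909]]
yaw x 0.5339477837439727 y 2.0758024399248622
tri (array([0.596 , 0.1348, 0.0589]), np.float64(7.437151541817907e-05))
tri (array([0.4855, 0.0679, 0.0669]), np.float64(0.0004483135626528069))
tri (array([0.4152, 0.198 , 0.0587]), np.float64(0.0010366773721444845))
blade ends [[0.5268 0.1539 0.108 ]
 [0.4831 0.1776 0.108 ]] c [0.5049 0.1658 0.108 ] len 0.04971601895856071 yaw -0.49581942949226493 depth [[0.5048 0.1656 0.1091]]
blade tri (array([0.5052, 0.1684, 0.0983]), np.float64(0.0011691601604210857))
yaw 0.5050061131299657 pointer in timer [[ 0.0421 -0.0188  0.006 ]] blade in timer [[ 0.0131 -0.0204  0.048 ]
 [-0.0137  0.0215  0.048 ]]
ridges [[0.0425 0.0234 0.002 ]
 [0.0415 0.0139 0.002 ]]
```

Run:
```python
from m import *
np.set_printoptions(precision=4,suppress=True)
k=(340,150)
fl=f([(55,383),(330,422)],5.3,k); P=onplane(T,fl,.008)
bt=f([(118,62),(405,103)],5.3,k); Q=onplane(T,bt,.055)
print('front',P,np.linalg.norm(P[0]-P[1]),'back',Q,np.linalg.norm(Q[0]-Q[1]))
u=(P[0]-P[1])+(Q[0]-Q[1]); u/=np.linalg.norm(u); x=np.array([u[1],-u[0],0]); print('y axis',u,'x axis',x,'yaw',np.arctan2(x[1],x[0]))
print('len',((Q-P)@x))
o=P.mean(0)+x*.055; o[2]=0; o2=Q.mean(0)-x*.055;print('origin',o,o2)
# tri
sc=f([(47,375),(640,238),(312,60)],6,(300,220))
for a,b in zip([fl[0],bt[1],bt[0]],sc): print('tri',tri(a,b))
M=np.c_[x,u,[0,0,1]]
def loc(p,z): return (onplane(T,f(p,5.3,k),z)-o)@M
print('front foot',loc([(153,282),(295,300)],.008))
print('front tile top front edge', loc([(200,200),(348,217)],.0695))
print('tile2 top back',loc([(208,168),(352,183)],.0727))
print('tile1 top back',loc([(177,126),(325,146)],.0727+.004))
print('tile0 top back',loc([(210,92),(362,112)],.0727+.008))
ft=f([(208,175),(350,190)],5.3,k)
for a,b in zip([(208,168),(352,183)],[(320,135),(490,210)]): print('tri',tri(f(a,5.3,k),f(b,6,(300,220))))
for n,cx in(('mug',(262,85)),('glue',(252,282))): print(n,onplane(T,[cx],.085))
```

```text
front [[ 0.5174 -0.1758  0.008 ]
 [ 0.5045 -0.2733  0.008 ]] 0.09833668012452032 back [[ 0.6238 -0.1903  0.055 ]
 [ 0.6105 -0.2884  0.055 ]] 0.0989440338643314
y axis [0.1326 0.9912 0.    ] x axis [ 0.9912 -0.1326  0.    ] yaw -0.1330105072219322
len [0.1073 0.107 ]
origin [ 0.5655 -0.2319  0.    ] [ 0.5626 -0.2321  0.055 ]
tri (array([ 0.5174, -0.1764,  0.0026]), np.float64(0.001284694634310416))
tri (array([ 0.6109, -0.2891,  0.0512]), np.float64(0.001255151518443445))
tri (array([ 0.6244, -0.1909,  0.0507]), np.float64(0.001027407994196845))
front foot [[-0.0141  0.0186  0.008 ]
 [-0.0133 -0.0325  0.008 ]]
front tile top front edge [[ 0.0058  0.0194  0.0695]
 [ 0.0071 -0.0302  0.0695]]
tile2 top back [[ 0.0162  0.0186  0.0727]
 [ 0.0181 -0.0294  0.0727]]
tile1 top back [[ 0.028   0.0313  0.0767]
 [ 0.0283 -0.0182  0.0767]]
tile0 top back [[ 0.0401  0.0225  0.0807]
 [ 0.0406 -0.0281  0.0807]]
tri (array([ 0.584 , -0.2157,  0.0635]), np.float64(0.0053491728055217996))
tri (array([ 0.579 , -0.2631,  0.0681]), np.float64(0.004216525265383663))
mug [[ 0.7555 -0.0077  0.085 ]]
glue [[0.4077 0.0056 0.085 ]]
```

The measurements agree with the given sizes:
- **Timer:** centre (0.505, 0.166), yaw about 0.52, key at about 1.3 rad.
- **Rack:** origin (0.564, -0.232), yaw -0.133.

I'll do the rack first.

```bash
cat >> h.py <<'E'
RO=np.array([.564,-.232,0]);RX=np.array([.9912,-.1326,0]);RY=np.array([.1326,.9912,0])
def rk(x,y,z): return RO+RX*x+RY*y+np.array([0,0,z])
def go(p,xyaw):
    s=sense(); q=R.from_quat(s['tool_rot'])
    t=R.from_matrix(np.c_[[np.cos(xyaw),np.sin(xyaw),0],[np.sin(xyaw),-np.cos(xyaw),0],[0,0,-1]])
    print('d cm',np.round(q.inv().apply(p-s['position'])*100,2),'rot',np.round((q.inv()*t).as_rotvec(),3),'t',s['clock'],'q',np.round(s['qpos'],2))
E
python3 -c "
from h import *
go(rk(-.045,-.005,.15),-.133)"
```

```text
d cm [ 38.04 -20.3    9.48] rot [-0.001  0.     0.551] t 0.1 q [ 1.13  0.33 -0.06  1.46  0.02  1.35 -0.09]
```

>>> {"fn": "step_arm", "kwargs": {"increments": [{"delta_pos": [38.0, -20.3, 9.5], "rotation": [0, 0, 0.551], "gripper": 2.0}, {"delta_pos": [38.0, -20.3, 9.5], "rotation": [0, 0, 0.551], "gripper": 2.0}, {"delta_pos": [38.0, -20.3, 9.5], "rotation": [0, 0, 0.551], "gripper": 2.0}, {"delta_pos": [38.0, -20.3, 9.5], "rotation": [0, 0, 0.551], "gripper": 2.0}, {"delta_pos": [38.0, -20.3, 9.5], "rotation": [0, 0, 0.551], "gripper": 2.0}, {"delta_pos": [38.0, -20.3, 9.5], "rotation": [0, 0, 0.551], "gripper": 2.0}, {"delta_pos": [38.0, -20.3, 9.5], "rotation": [0, 0, 0.551], "gripper": 2.0}, {"delta_pos": [38.0, -20.3, 9.5], "rotation": [0, 0, 0.551], "gripper": 2.0}, {"delta_pos": [38.0, -20.3, 9.5], "rotation": [0, 0, 0.551], "gripper": 2.0}, {"delta_pos": [38.0, -20.3, 9.5], "rotation": [0, 0, 0.551], "gripper": 2.0}, {"delta_pos": [38.0, -20.3, 9.5], "rotation": [0, 0, 0.551], "gripper": 2.0}, {"delta_pos": [38.0, -20.3, 9.5], "rotation": [0, 0, 0.551], "gripper": 2.0}]}}

```text
clock: 1.1
position: [0.5217, -0.2237, 0.1486]
tool_rot: [0.998, -0.062, -0.0, -0.002]
contact_force: [0.4, 0.7, 0.1]
grip_width: 0.231
```

```bash
python3 -c "
from h import *
go(rk(-.045,-.005,.037),-.133);s=sense();print(s['contact_force'],s['grip_width'],ctrl.tip_reach)"
```

```text
d cm [-0.19  0.81 11.16] rot [-0.004  0.001  0.009] t 1.1 q [ 0.56  0.3  -0.27  1.72  0.08  1.13 -1.43]
[0.3714815  0.73562922 0.08052484] 0.23109854741877447 0.014
```

>>> {"fn": "step_arm", "kwargs": {"increments": [{"delta_pos": [0, 0, 3.5], "rotation": [0, 0, 0], "gripper": 2.0}, {"delta_pos": [0, 0, 7], "rotation": [0, 0, 0], "gripper": 2.0}, {"delta_pos": [0, 0, 10], "rotation": [0, 0, 0], "gripper": 2.0}, {"delta_pos": [0, 0, 11.3], "rotation": [0, 0, 0], "gripper": 2.0}, {"delta_pos": [0, 0, 11.3], "rotation": [0, 0, 0], "gripper": 2.0}, {"delta_pos": [0, 0, 11.3], "rotation": [0, 0, 0], "gripper": 2.0}]}}

```text
clock: 1.6
position: [0.5186, -0.2317, 0.0378]
tool_rot: [0.998, -0.067, -0.0, -0.0]
contact_force: [0.4, 0.4, 1.9]
grip_width: 0.239
```

```bash
python3 -c "
from h import *
go(rk(-.012,-.005,.037),-.133);s=sense();print(s['position'],s['contact_force'],s['grip_width'])
cap('side','side1')"
```

```text
d cm [ 3.3  -0.07  0.08] rot [-0.  0. -0.] t 1.6 q [ 0.55  0.43 -0.25  1.81  0.13  0.92 -1.46]
[ 0.51862296 -0.23171472  0.03778167] [0.40508164 0.36226878 1.92172913] 0.23923355569340798
```

View pics/side1.png

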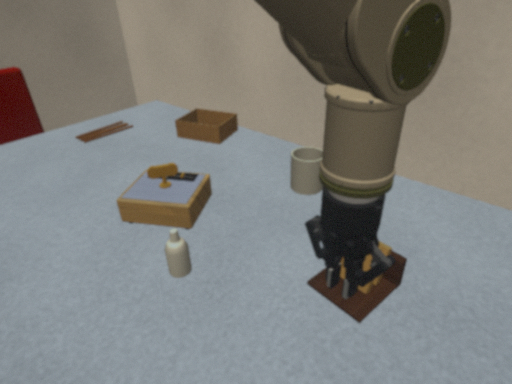

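The fingers are in front of the tiles, around (345,280). Now I'll push slowly towards the backstop.

>>> {"fn": "step_arm", "kwargs": {"increments": [{"delta_pos": [0.5, 0, 0], "rotation": [0, 0, 0], "gripper": 2.0}, {"delta_pos": [1.0, 0, 0], "rotation": [0, 0, 0], "gripper": 2.0}, {"delta_pos": [1.5, 0, 0], "rotation": [0, 0, 0], "gripper": 2.0}, {"delta_pos": [1.8, 0, 0], "rotation": [0, 0, 0], "gripper": 2.0}, {"delta_pos": [2.1, 0, 0], "rotation": [0, 0, 0], "gripper": 2.0}, {"delta_pos": [2.4, 0, 0], "rotation": [0, 0, 0], "gripper": 2.0}, {"delta_pos": [2.7, 0, 0], "rotation": [0, 0, 0], "gripper": 2.0}, {"delta_pos": [3.0, 0, 0], "rotation": [0, 0, 0], "gripper": 2.0}, {"delta_pos": [3.2, 0, 0], "rotation": [0, 0, 0], "gripper": 2.0}, {"delta_pos": [3.2, 0, 0], "rotation": [0, 0, 0], "gripper": 2.0}]}}

```text
clock: 2.48
position: [0.5505, -0.2358, 0.0371]
tool_rot: [0.998, -0.066, -0.0, -0.0]
contact_force: [-0.5, 0.7, -0.3]
grip_width: 0.231
```

```bash
python3 -c "
from h import *
go(rk(-.007,-.005,.037),-.133);s=sense();print(s['contact_force'],s['grip_width'])
c=cap('side','side2');cv2.imwrite('pics/s2.png',np.clip(cv2.resize(c['color'][200:320,290:420,::-1],None,fx=5,fy=5)*1.6,0,255))
c=cap('top','top2');cv2.imwrite('pics/t2.png',np.clip(cv2.resize(c['color'][150:240,330:430,::-1],None,fx=5,fy=5)*1.6,0,255))"
```

```text
d cm [ 0.59 -0.05  0.01] rot [-0.  0. -0.] t 2.4833 q [ 0.53  0.49 -0.25  1.73  0.14  0.95 -1.48]
[-0.502176    0.71588905 -0.25818845] 0.23135902415320556[ WARN:0@1.271] global loadsave.cpp:1063 imwrite_ Unsupported depth image for selected encoder is fallbacked to CV_8U.
```

View pics/s2.png

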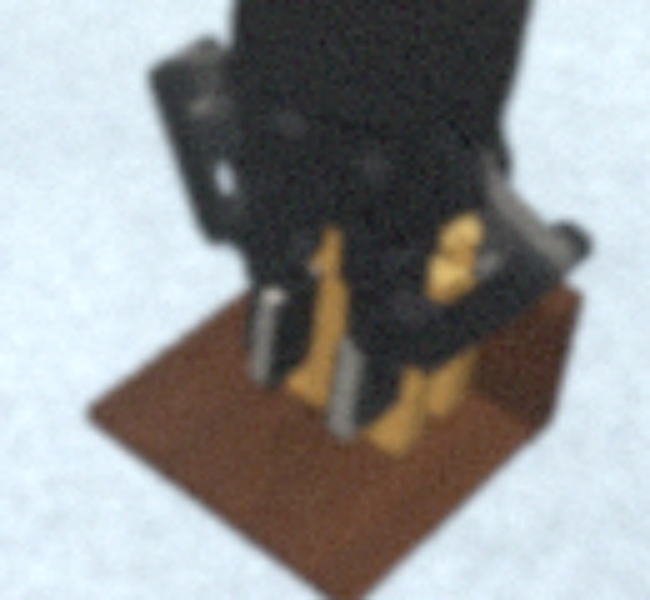

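View pics/t2.png

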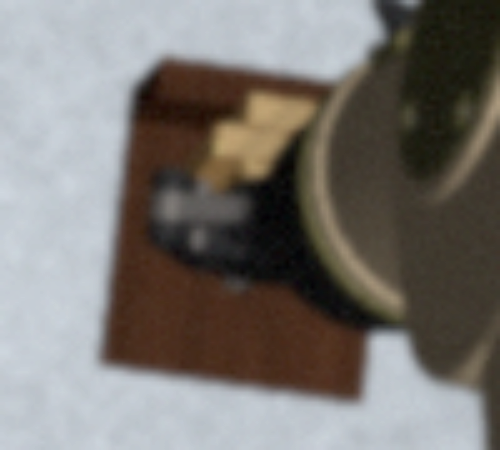

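The tiles are moving and no force shows yet. I'll keep pushing in small steps until the force rises.

>>> {"fn": "step_arm", "kwargs": {"increments": [{"delta_pos": [0.3, 0, 0], "rotation": [0, 0, 0], "gripper": 2.0}, {"delta_pos": [0.6, 0, 0], "rotation": [0, 0, 0], "gripper": 2.0}, {"delta_pos": [0.6, 0, 0], "rotation": [0, 0, 0], "gripper": 2.0}]}}

```text
clock: 2.83
position: [0.5533, -0.2364, 0.0362]
tool_rot: [0.998, -0.067, -0.004, -0.0]
contact_force: [-12.9, 2.6, 4.4]
grip_width: 0.238
```

>>> {"fn": "step_arm", "kwargs": {"increments": [{"delta_pos": [0.15, 0, 0], "rotation": [0, 0, 0], "gripper": 2.0}, {"delta_pos": [0.2, 0, 0], "rotation": [0, 0, 0], "gripper": 2.0}, {"delta_pos": [0.2, 0, 0], "rotation": [0, 0, 0], "gripper": 2.0}]}}

```text
clock: 3.08
position: [0.5532, -0.2368, 0.0356]
tool_rot: [0.998, -0.067, -0.005, -0.001]
contact_force: [-20.6, 3.6, 6.8]
grip_width: 0.235
```

```bash
cat > pic.py <<'E'
import sys
from h import *
n=sys.argv[1]
s=sense();print(s['clock'],s['position'],s['contact_force'],s['grip_width'], 'rack', (s['position']-RO)@np.c_[RX,RY,[0,0,1]])
a=cap('side','side'+n)['color'][200:320,290:420,::-1];b=cap('top','top'+n)['color'][150:270,330:430,::-1]
im=cv2.resize(np.hstack([a,b]),None,fx=3.4,fy=3.4,interpolation=cv2.INTER_CUBIC)
cv2.imwrite('pics/c%s.png'%n,np.clip(im*1.6,0,255).astype('uint8'))
E
python3 pic.py 3
```

```text
3.0833 [ 0.55319305 -0.23678907  0.03559242] [-20.62039604   3.57412844   6.8071517 ] 0.2353071481510735 rack [-0.01007682 -0.00617993  0.03559242]
```

View pics/c3.png

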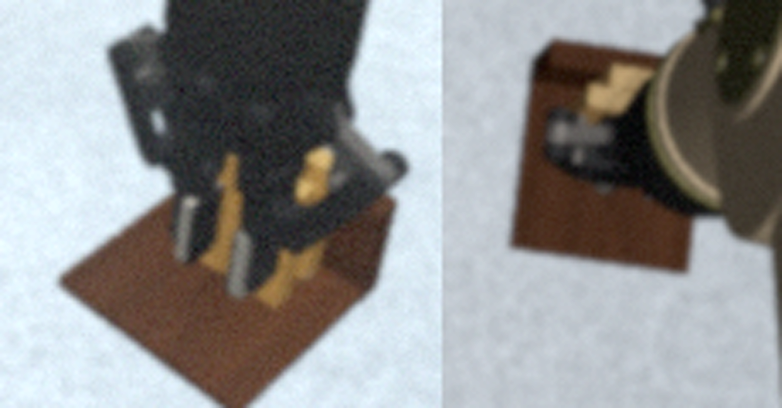

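It stopped at about 20 N with the leading face near x = +1..4 mm. I'll back off, lift and check.

>>> {"fn": "step_arm", "kwargs": {"increments": [{"delta_pos": [-1, 0, 0], "rotation": [0, 0, 0], "gripper": 2.0}, {"delta_pos": [-3, 0, 0], "rotation": [0, 0, 0], "gripper": 2.0}, {"delta_pos": [-4, 0, -3], "rotation": [0, 0, 0], "gripper": 2.0}, {"delta_pos": [-6, 0, -7], "rotation": [0, 0, 0], "gripper": 4.0}, {"delta_pos": [-10, 0, -11], "rotation": [0, 0, 0], "gripper": 8.4}, {"delta_pos": [-14, 0, -11], "rotation": [0, 0, 0], "gripper": 8.4}, {"delta_pos": [-14, 0, -11], "rotation": [0, 0, 0], "gripper": 8.4}]}}

```text
clock: 3.77
position: [0.4169, -0.2187, 0.1498]
tool_rot: [0.998, -0.067, 0.001, 0.001]
contact_force: [0.3, -1.2, -0.8]
grip_width: 0.792
```

```bash
python3 pic.py 4
```

```text
3.7667 [ 0.41687712 -0.21870907  0.1497614 ] [ 0.32026225 -1.21369231 -0.84191271] 0.7920197962249131 rack [-0.14759058 -0.00633452  0.1497614 ]
```

View pics/c4.png

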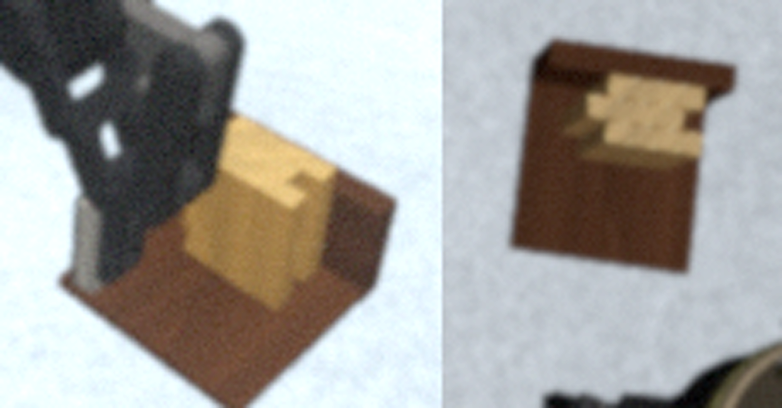

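The tiles now stand upright against the backstop, with only the sideways offsets left. I'll measure their tops.

```bash
cat > tm.py <<'E'
import sys
from h import *
np.set_printoptions(precision=4,suppress=True)
c=dict(np.load('/tmp/top%s.npz'%sys.argv[1]))
hsv=cv2.cvtColor(c['color'],cv2.COLOR_RGB2HSV)
x0,y0,x1,y1=350,155,425,235
m=np.zeros(hsv.shape[:2],np.uint8)
sub=hsv[y0:y1,x0:x1]; mm=((sub[...,2]>float(sys.argv[2]))&(sub[...,1]>50)).astype(np.uint8); m[y0:y1,x0:x1]=mm
cs,_=cv2.findContours(m,cv2.RETR_EXTERNAL,cv2.CHAIN_APPROX_NONE); k=max(cs,key=cv2.contourArea).reshape(-1,2)
L=(onplane(c,k,.072)-RO)@np.c_[RX,RY,[0,0,1]]
print('area',cv2.countNonZero(m),'x',L[:,0].min(),L[:,0].max(),'y',L[:,1].min(),L[:,1].max())
ys,xs=np.nonzero(m);A=(onplane(c,np.c_[xs,ys],.072)-RO)@np.c_[RX,RY,[0,0,1]]
for lo in np.arange(-.002,.044,.004):
    s=A[(A[:,0]>=lo)&(A[:,0]<lo+.004)]
    if len(s): print('x %.3f y %.4f %.4f mid %.4f'%(lo+.002,s[:,1].min(),s[:,1].max(),(s[:,1].min()+s[:,1].max())/2))
v=hsv[y0:y1,x0:x1,2]; print(np.percentile(v[mm>0],[5,25,50,75,95]))
E
python3 tm.py 4 90
python3 -c "
from h import *
go(rk(.022,0,.13),-.133)"
```

```text
area 554 x -0.0004055035240075983 0.03528340482837088 y -0.02941318276919817 0.029655262656233288
x 0.000 y -0.0294 0.0185 mid -0.0055
x 0.004 y -0.0291 0.0190 mid -0.0050
x 0.008 y -0.0287 0.0192 mid -0.0048
x 0.012 y -0.0284 0.0287 mid 0.0002
x 0.016 y -0.0191 0.0291 mid 0.0050
x 0.020 y -0.0188 0.0295 mid 0.0054
x 0.024 y -0.0288 0.0297 mid 0.0004
x 0.028 y -0.0286 0.0197 mid -0.0044
x 0.032 y -0.0283 0.0199 mid -0.0042
x 0.036 y -0.0279 0.0185 mid -0.0047
[ 98. 107. 112. 115. 118.]
d cm [16.82 -0.66  1.91] rot [ 0.002 -0.002 -0.002] t 3.8667 q [ 0.64  0.09 -0.27  1.96  0.03  1.09 -1.34]
```

The row is centred at x = 18 mm in my frame. I'll go above it, then descend with the jaws open.

>>> {"fn": "step_arm", "kwargs": {"increments": [{"delta_pos": [4, 0, 0], "rotation": [0, 0, 0], "gripper": 8.5}, {"delta_pos": [8, 0, 0], "rotation": [0, 0, 0], "gripper": 8.5}, {"delta_pos": [12, -0.3, 1], "rotation": [0, 0, 0], "gripper": 8.5}, {"delta_pos": [16.4, -0.6, 1.9], "rotation": [0, 0, 0], "gripper": 8.5}, {"delta_pos": [16.4, -0.6, 1.9], "rotation": [0, 0, 0], "gripper": 8.5}, {"delta_pos": [16.4, -0.6, 1.9], "rotation": [0, 0, 0], "gripper": 8.5}]}}

```text
clock: 4.37
position: [0.5847, -0.2326, 0.1256]
tool_rot: [0.998, -0.065, -0.001, -0.001]
contact_force: [-0.3, -0.0, 0.1]
grip_width: 0.997
```

```bash
python3 -c "
from h import *
go(rk(.018,0,.038),-.133);print(sense()['grip_width'])"
```

```text
d cm [-0.24  0.23  8.76] rot [-0.002  0.002  0.002] t 4.3667 q [ 0.52  0.45 -0.27  1.58  0.13  1.14 -1.48]
0.9971948059841266
```

>>> {"fn": "step_arm", "kwargs": {"increments": [{"delta_pos": [0, 0, 2.5], "rotation": [0, 0, 0], "gripper": 8.5}, {"delta_pos": [0, 0, 5], "rotation": [0, 0, 0], "gripper": 8.5}, {"delta_pos": [0, 0, 7], "rotation": [0, 0, 0], "gripper": 8.5}, {"delta_pos": [0, 0, 8.8], "rotation": [0, 0, 0], "gripper": 8.5}, {"delta_pos": [0, 0, 8.8], "rotation": [0, 0, 0], "gripper": 8.5}, {"delta_pos": [0, 0, 8.8], "rotation": [0, 0, 0], "gripper": 8.5}]}}

```text
clock: 4.87
position: [0.5821, -0.2342, 0.0404]
tool_rot: [0.998, -0.067, -0.0, -0.0]
contact_force: [-0.4, 0.3, 0.6]
grip_width: 0.998
```

```bash
python3 -c "
from h import *
go(rk(.018,0,.038),-.133);print(sense()['grip_width'])"; python3 pic.py 5
```

```text
d cm [-0.02  0.02  0.24] rot [-0.     0.001 -0.001] t 4.8667 q [ 0.51  0.54 -0.26  1.64  0.16  0.98 -1.51]
0.9983363732091227
4.8667 [ 0.58211961 -0.2341799   0.04037082] [-0.35872816  0.2652157   0.5610411 ] 0.9983363732091227 rack [0.01824921 0.00024194 0.04037082]
```

View pics/c5.png

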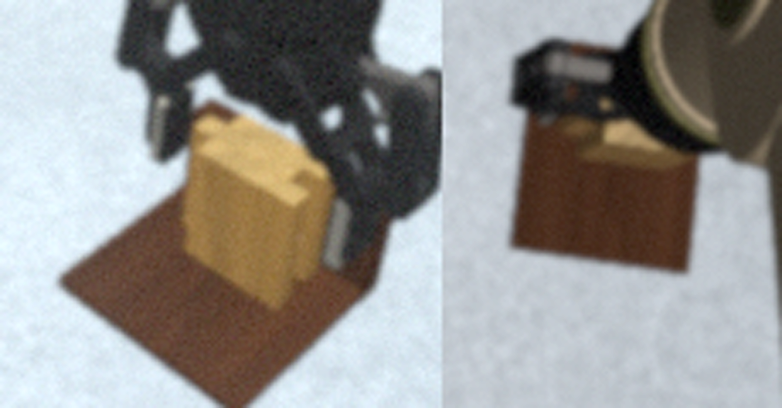

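The fingers straddle the row on both sides. Now I'll close to about 50 mm with minimum force.

>>> {"fn": "step_arm", "kwargs": {"increments": [{"delta_pos": [0, 0, 0], "rotation": [0, 0, 0], "gripper": 7}, {"delta_pos": [0, 0, 0], "rotation": [0, 0, 0], "gripper": 6}, {"delta_pos": [0, 0, 0], "rotation": [0, 0, 0], "gripper": 5.5}, {"delta_pos": [0, 0, 0], "rotation": [0, 0, 0], "gripper": 5.2}, {"delta_pos": [0, 0, 0], "rotation": [0, 0, 0], "gripper": 5.0}, {"delta_pos": [0, 0, 0], "rotation": [0, 0, 0], "gripper": 4.8}, {"delta_pos": [0, 0, 0], "rotation": [0, 0, 0], "gripper": 4.8}, {"delta_pos": [0, 0, 0], "rotation": [0, 0, 0], "gripper": 4.8}, {"delta_pos": [0, 0, 0], "rotation": [0, 0, 0], "gripper": 4.8}], "force": 20}}

```text
clock: 5.72
position: [0.5831, -0.2342, 0.0408]
tool_rot: [0.998, -0.067, 0.0, 0.0]
contact_force: [-0.7, -0.6, 4.4]
grip_width: 0.585
```

```bash
python3 pic.py 6
```

```text
5.7167 [ 0.58311105 -0.23423808  0.0407866 ] [-0.71338474 -0.57764957  4.42657822] 0.5848368887822558 rack [0.01923964 0.00031574 0.0407866 ]
```

View pics/c6.png

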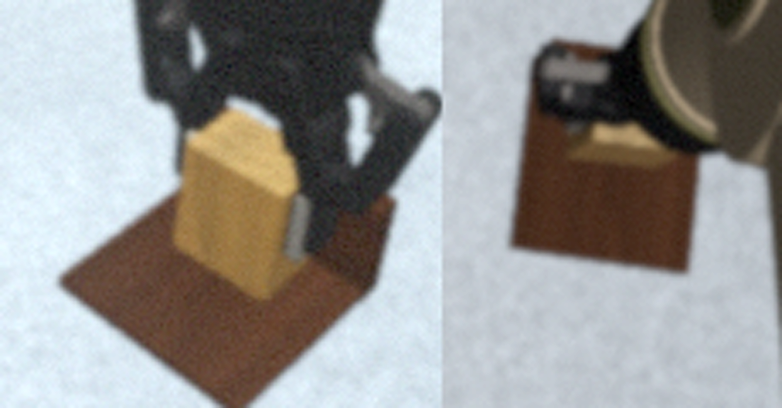

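The opening reads 0.585, which is 50 mm, so the tiles are squared. I'll release and lift.

>>> {"fn": "step_arm", "kwargs": {"increments": [{"delta_pos": [0, 0, 0], "rotation": [0, 0, 0], "gripper": 5.4}, {"delta_pos": [0, 0, 0], "rotation": [0, 0, 0], "gripper": 6}, {"delta_pos": [0, 0, 0], "rotation": [0, 0, 0], "gripper": 7}, {"delta_pos": [0, 0, 0], "rotation": [0, 0, 0], "gripper": 7.5}, {"delta_pos": [0, 0, -2], "rotation": [0, 0, 0], "gripper": 7.5}, {"delta_pos": [0, 0, -5], "rotation": [0, 0, 0], "gripper": 7.5}, {"delta_pos": [0, 0, -9], "rotation": [0, 0, 0], "gripper": 7.5}, {"delta_pos": [-4, 0, -11], "rotation": [0, 0, 0], "gripper": 7.5}, {"delta_pos": [-8, 0, -11], "rotation": [0, 0, 0], "gripper": 7.5}, {"delta_pos": [-12, 0, -11], "rotation": [0, 0, 0], "gripper": 7.5}, {"delta_pos": [-16, 0, -11], "rotation": [0, 0, 0], "gripper": 7.5}, {"delta_pos": [-16, 0, -11], "rotation": [0, 0, 0], "gripper": 7.5}]}}

```text
clock: 6.82
position: [0.4165, -0.2123, 0.1487]
tool_rot: [0.998, -0.068, -0.003, -0.0]
contact_force: [0.7, -0.3, 0.1]
grip_width: 0.882
```

```bash
python3 pic.py 7; python3 tm.py 7 90
```

```text
6.8167 [ 0.41646317 -0.21227758  0.14871383] [ 0.74983177 -0.29711268  0.13955215] 0.8815584231314917 rack [-1.48853698e-01 -1.45212543e-05  1.48713829e-01]
area 567 x -0.00012357988662162003 0.0368252630756287 y -0.02402080866739024 0.02558145173818488
x 0.000 y -0.0168 0.0239 mid 0.0035
x 0.004 y -0.0238 0.0243 mid 0.0002
x 0.008 y -0.0235 0.0246 mid 0.0006
x 0.012 y -0.0230 0.0252 mid 0.0011
x 0.016 y -0.0226 0.0256 mid 0.0015
x 0.020 y -0.0240 0.0242 mid 0.0001
x 0.024 y -0.0237 0.0246 mid 0.0005
x 0.028 y -0.0233 0.0250 mid 0.0008
x 0.032 y -0.0228 0.0253 mid 0.0013
x 0.036 y -0.0225 0.0240 mid 0.0007
[ 97. 107. 111. 115. 118.]
```

View pics/c7.png

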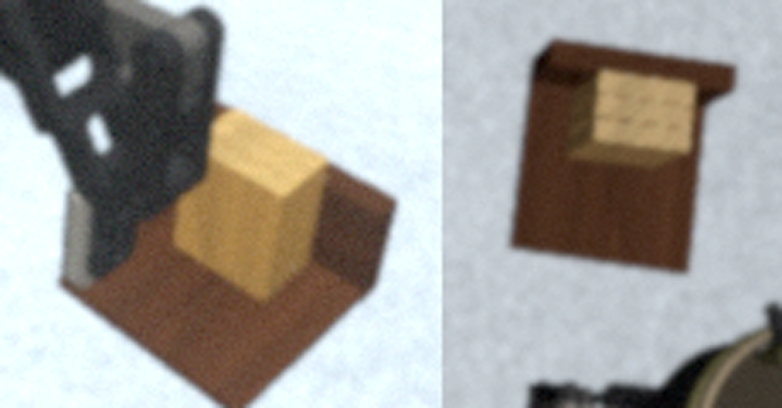

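The tiles are squared within about 1 mm and flat against the backstop. Next is the timer.

```bash
python3 -c "
from h import *
go(np.array([.505,.1657,.2]),2.646)"
```

```text
d cm [  3.06 -38.63  -4.98] rot [ 1.00e-03  1.00e-03 -2.78e+00] t 6.9167 q [ 0.64  0.1  -0.29  1.95  0.03  1.09 -1.36]
```

>>> {"fn": "step_arm", "kwargs": {"increments": [{"delta_pos": [0.3, -3, -4], "rotation": [0, 0, -0.12], "gripper": 5}, {"delta_pos": [0.5, -7, -5], "rotation": [0, 0, -0.24], "gripper": 5}, {"delta_pos": [0.8, -11, -5], "rotation": [0, 0, -0.36], "gripper": 5}, {"delta_pos": [1.2, -15, -5], "rotation": [0, 0, -0.48], "gripper": 5}, {"delta_pos": [1.5, -19, -5], "rotation": [0, 0, -0.6], "gripper": 5}, {"delta_pos": [1.8, -23, -5], "rotation": [0, 0, -0.72], "gripper": 5}, {"delta_pos": [2.1, -27, -5], "rotation": [0, 0, -0.84], "gripper": 5}, {"delta_pos": [2.4, -31, -5], "rotation": [0, 0, -0.96], "gripper": 5}, {"delta_pos": [2.8, -35, -5], "rotation": [0, 0, -1.08], "gripper": 5}, {"delta_pos": [3.1, -38.6, -5], "rotation": [0, 0, -1.2], "gripper": 5}, {"delta_pos": [3.1, -38.6, -5], "rotation": [0, 0, -1.32], "gripper": 5}, {"delta_pos": [3.1, -38.6, -5], "rotation": [0, 0, -1.44], "gripper": 5}]}}

```text
clock: 7.92
position: [0.5068, 0.1697, 0.2004]
tool_rot: [0.791, 0.612, 0.001, -0.001]
contact_force: [-0.5, -1.2, 0.1]
grip_width: 0.589
```

```bash
python3 -c "
from h import *
go(np.array([.505,.1657,.2]),2.646)"
```

```text
d cm [-0.43 -0.07  0.04] rot [ 1.000e-03 -3.000e-03 -1.328e+00] t 7.9167 q [ 0.23  0.23 -0.72  1.73  0.16  1.23 -0.78]
```

>>> {"fn": "step_arm", "kwargs": {"increments": [{"delta_pos": [0, 0, 0], "rotation": [0, 0, -0.12], "gripper": 5}, {"delta_pos": [0, 0, 0], "rotation": [0, 0, -0.24], "gripper": 5}, {"delta_pos": [0, 0, 0], "rotation": [0, 0, -0.36], "gripper": 5}, {"delta_pos": [0, 0, 0], "rotation": [0, 0, -0.48], "gripper": 5}, {"delta_pos": [0, 0, 0], "rotation": [0, 0, -0.6], "gripper": 5}, {"delta_pos": [0, 0, 0], "rotation": [0, 0, -0.72], "gripper": 5}, {"delta_pos": [0, 0, 0], "rotation": [0, 0, -0.84], "gripper": 5}, {"delta_pos": [0, 0, 0], "rotation": [0, 0, -0.96], "gripper": 5}, {"delta_pos": [0, 0, 0], "rotation": [0, 0, -1.08], "gripper": 5}, {"delta_pos": [0, 0, 0], "rotation": [0, 0, -1.2], "gripper": 5}, {"delta_pos": [0, 0, 0], "rotation": [0, 0, -1.335], "gripper": 5}, {"delta_pos": [0, 0, 0], "rotation": [0, 0, -1.335], "gripper": 5}]}}

```text
clock: 8.92
position: [0.5071, 0.1665, 0.2005]
tool_rot: [0.244, 0.97, 0.001, -0.0]
contact_force: [0.1, -0.0, -0.2]
grip_width: 0.588
```

```bash
python3 -c "
from h import *
go(np.array([.505,.1657,.089]),2.646)"
```

```text
d cm [ 0.14 -0.19 11.15] rot [ 0.002 -0.001  0.002] t 8.9167 q [ 0.37  0.27 -0.89  1.73  0.22  1.25  0.51]
```

>>> {"fn": "step_arm", "kwargs": {"increments": [{"delta_pos": [0.14, -0.19, 3.5], "rotation": [0, 0, 0], "gripper": 5}, {"delta_pos": [0.14, -0.19, 7], "rotation": [0, 0, 0], "gripper": 5}, {"delta_pos": [0.14, -0.19, 9], "rotation": [0, 0, 0], "gripper": 5}, {"delta_pos": [0.14, -0.19, 11.1], "rotation": [0, 0, 0], "gripper": 5}, {"delta_pos": [0.14, -0.19, 11.1], "rotation": [0, 0, 0], "gripper": 5}, {"delta_pos": [0.14, -0.19, 11.1], "rotation": [0, 0, 0], "gripper": 5}]}}

```text
clock: 9.42
position: [0.504, 0.1652, 0.0891]
tool_rot: [0.248, 0.969, 0.0, -0.001]
contact_force: [0.4, 0.4, 1.5]
grip_width: 0.588
```

Run:
```python
from h import *
go(np.array([.505,.1657,.089]),2.646)
c=cap('side','side8');i=c['color'][120:240,90:230,::-1];cv2.imwrite('pics/d8.png',np.clip(cv2.resize(i,None,fx=4.5,fy=4.5,interpolation=2)*1.6,0,255).astype('uint8'))
print(sense()['contact_force'])
```

```text
d cm [-0.06  0.1   0.01] rot [-0.    -0.002 -0.006] t 9.4167 q [ 0.31  0.4  -0.84  1.85  0.34  1.04  0.41]
[-0.10218418  1.1927697   1.27140498]
```

View pics/d8.png

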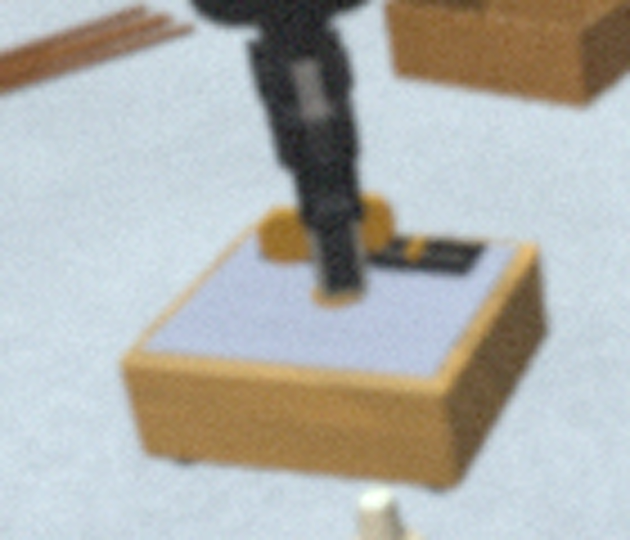

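The fingers straddle the blade. I'll close on it.

>>> {"fn": "step_arm", "kwargs": {"increments": [{"delta_pos": [-0.06, 0.1, 0], "rotation": [0, 0, 0], "gripper": 3}, {"delta_pos": [-0.06, 0.1, 0], "rotation": [0, 0, 0], "gripper": 2}, {"delta_pos": [-0.06, 0.1, 0], "rotation": [0, 0, 0], "gripper": 1.2}, {"delta_pos": [-0.06, 0.1, 0], "rotation": [0, 0, 0], "gripper": 0.5}, {"delta_pos": [-0.06, 0.1, 0], "rotation": [0, 0, 0], "gripper": 0.5}, {"delta_pos": [-0.06, 0.1, 0], "rotation": [0, 0, 0], "gripper": 0.5}, {"delta_pos": [-0.06, 0.1, 0], "rotation": [0, 0, 0], "gripper": 0.5}, {"delta_pos": [-0.06, 0.1, 0], "rotation": [0, 0, 0], "gripper": 0.5}], "force": 50}}

```text
clock: 10.13
position: [0.5064, 0.1667, 0.0906]
tool_rot: [0.247, 0.969, 0.002, 0.001]
contact_force: [4.6, 5.4, -0.5]
grip_width: 0.095
```

Run:
```python
from h import *
go(np.array([.505,.1657,.089]),2.646)
s=sense();print(s['contact_force'],s['moment'],s['grip_width']*85.4)
```

```text
d cm [ 0.08 -0.16  0.16] rot [ 0.004  0.002 -0.004] t 10.1333 q [ 0.31  0.4  -0.84  1.84  0.34  1.04  0.41]
[ 4.55915148  5.38314907 -0.47401634] [ 0.89870384 -0.75132873 -0.12616965] 8.107606971359946
```

>>> {"fn": "step_arm", "kwargs": {"increments": [{"delta_pos": [0, 0.15, 0], "rotation": [0, 0, 0.11], "gripper": 0.5}, {"delta_pos": [0, 0.2, 0], "rotation": [0, 0, 0.22], "gripper": 0.5}, {"delta_pos": [0, 0.2, 0], "rotation": [0, 0, 0.33], "gripper": 0.5}, {"delta_pos": [0, 0.2, 0], "rotation": [0, 0, 0.44], "gripper": 0.5}, {"delta_pos": [0, 0.2, 0], "rotation": [0, 0, 0.55], "gripper": 0.5}, {"delta_pos": [0, 0.2, 0], "rotation": [0, 0, 0.66], "gripper": 0.5}, {"delta_pos": [0, 0.2, 0], "rotation": [0, 0, 0.77], "gripper": 0.5}, {"delta_pos": [0, 0.2, 0], "rotation": [0, 0, 0.88], "gripper": 0.5}, {"delta_pos": [0, 0.2, 0], "rotation": [0, 0, 0.99], "gripper": 0.5}, {"delta_pos": [0, 0.2, 0], "rotation": [0, 0, 1.1], "gripper": 0.5}, {"delta_pos": [0, 0.2, 0], "rotation": [0, 0, 1.21], "gripper": 0.5}, {"delta_pos": [0, 0.2, 0], "rotation": [0, 0, 1.3], "gripper": 0.5}]}}

```text
clock: 11.13
position: [0.504, 0.1659, 0.0904]
tool_rot: [0.785, 0.619, -0.003, 0.0]
contact_force: [-18.3, -6.8, 22.3]
grip_width: 0.095
```

```bash
cat > pt.py <<'E'
import sys
from h import *
n=sys.argv[1];go(np.array([.506,.1667,.089]),2.646)
s=sense();print(s['contact_force'],s['moment'],s['grip_width']*85.4)
a=cap('side','side'+n)['color'][140:230,105:225,::-1];b=cap('top','top'+n)['color'][165:280,95:230,::-1]
a=cv2.resize(a,(400,300),interpolation=2);b=cv2.resize(b,(352,300),interpolation=2)
cv2.imwrite('pics/e%s.png'%n,np.clip(np.hstack([a,b])*1.6,0,255).astype('uint8'))
E
python3 pt.py 9
```

```text
d cm [0.13 0.17 0.14] rot [-0.005  0.002 -1.31 ] t 11.1333 q [ 0.12  0.34 -0.61  1.85  0.23  1.02 -0.81]
[-18.28962278  -6.77626376  22.32249455] [-1.52521451  3.91770149  0.15851483] 8.155650766610242
```

View pics/e9.png

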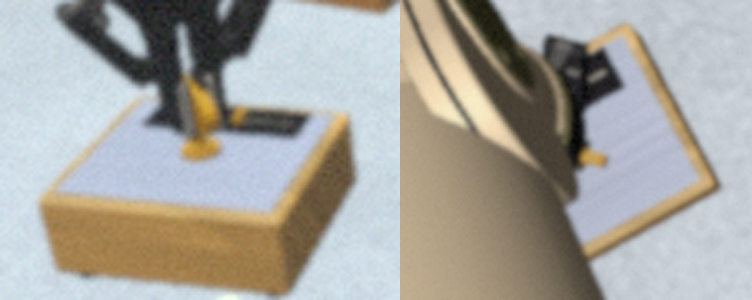

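The grip forces rose to 18 N sideways and 22 N up, because the grip sits slightly off the key's axis. I'll open, re-centre on the estimated axis (0.5045, 0.1672) and grip again.

>>> {"fn": "step_arm", "kwargs": {"increments": [{"delta_pos": [0, 0, 0], "rotation": [0, 0, 0], "gripper": 2}, {"delta_pos": [0, 0, 0], "rotation": [0, 0, 0], "gripper": 3}, {"delta_pos": [0, 0, 0], "rotation": [0, 0, 0], "gripper": 3}, {"delta_pos": [0, 0, 0], "rotation": [0, 0, 0], "gripper": 3}]}}

```text
clock: 11.57
position: [0.5063, 0.167, 0.0895]
tool_rot: [0.783, 0.622, 0.0, 0.0]
contact_force: [-0.3, 0.3, -0.2]
grip_width: 0.352
```

Run:
```python
from h import *
go(np.array([.5045,.1672,.09]),1.336)
s=sense();print(s['position'],s['contact_force'],s['moment'])
```

```text
d cm [-0.03 -0.18 -0.05] rot [ 0.001 -0.     0.006] t 11.5667 q [ 0.12  0.34 -0.61  1.85  0.23  1.02 -0.81]
[0.5063133  0.16704004 0.08947935] [-0.28310963  0.2700348  -0.16984087] [-0.01471925  0.04229774  0.01881123]
```

>>> {"fn": "step_arm", "kwargs": {"increments": [{"delta_pos": [0.03, -0.19, 0], "rotation": [0, 0, 0], "gripper": 3}, {"delta_pos": [0.03, -0.19, 0], "rotation": [0, 0, 0], "gripper": 3}, {"delta_pos": [0.03, -0.19, 0], "rotation": [0, 0, 0], "gripper": 1}, {"delta_pos": [0.03, -0.19, 0], "rotation": [0, 0, 0], "gripper": 0.5}, {"delta_pos": [0.03, -0.19, 0], "rotation": [0, 0, 0], "gripper": 0.5}, {"delta_pos": [0.03, -0.19, 0], "rotation": [0, 0, 0], "gripper": 0.5}, {"delta_pos": [0.03, -0.19, 0], "rotation": [0, 0, 0], "gripper": 0.5}]}}

```text
clock: 12.15
position: [0.5043, 0.1677, 0.0894]
tool_rot: [0.783, 0.622, 0.0, 0.0]
contact_force: [0.9, 0.4, 2.4]
grip_width: 0.1
```

>>> {"fn": "step_arm", "kwargs": {"increments": [{"delta_pos": [0, 0, 0], "rotation": [0, 0, 0.11], "gripper": 0.5}, {"delta_pos": [0, 0, 0], "rotation": [0, 0, 0.22], "gripper": 0.5}, {"delta_pos": [0, 0, 0], "rotation": [0, 0, 0.33], "gripper": 0.5}, {"delta_pos": [0, 0, 0], "rotation": [0, 0, 0.44], "gripper": 0.5}, {"delta_pos": [0, 0, 0], "rotation": [0, 0, 0.55], "gripper": 0.5}, {"delta_pos": [0, 0, 0], "rotation": [0, 0, 0.6], "gripper": 0.5}]}}

```text
clock: 12.65
position: [0.5041, 0.1678, 0.0893]
tool_rot: [0.933, 0.36, -0.0, 0.0]
contact_force: [-1.3, 0.4, 2.3]
grip_width: 0.1
```

```bash
python3 pt.py 10
```

```text
d cm [0.06 0.21 0.03] rot [-0.    0.   -1.91] t 12.65 q [ 0.04  0.32 -0.52  1.86  0.19  1.01 -1.39]
[-1.27440473  0.37707616  2.27994578] [-0.01708091  0.22390003  0.04677942] 8.501892741229412
```

View pics/e10.png

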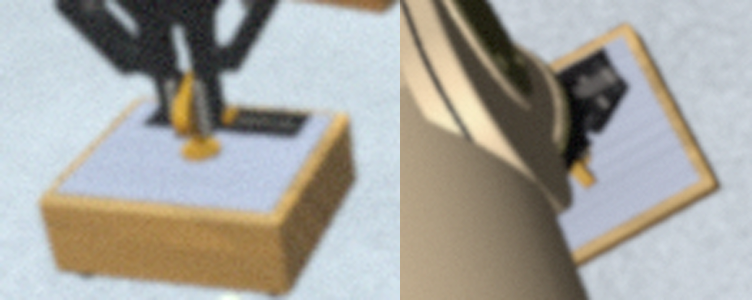

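The grip is now centred, with forces under 3 N. I'll wind another 0.9 rad, then regrip.

>>> {"fn": "step_arm", "kwargs": {"increments": [{"delta_pos": [0, 0, 0], "rotation": [0, 0, 0.11], "gripper": 0.5}, {"delta_pos": [0, 0, 0], "rotation": [0, 0, 0.22], "gripper": 0.5}, {"delta_pos": [0, 0, 0], "rotation": [0, 0, 0.33], "gripper": 0.5}, {"delta_pos": [0, 0, 0], "rotation": [0, 0, 0.44], "gripper": 0.5}, {"delta_pos": [0, 0, 0], "rotation": [0, 0, 0.55], "gripper": 0.5}, {"delta_pos": [0, 0, 0], "rotation": [0, 0, 0.66], "gripper": 0.5}, {"delta_pos": [0, 0, 0], "rotation": [0, 0, 0.77], "gripper": 0.5}, {"delta_pos": [0, 0, 0], "rotation": [0, 0, 0.88], "gripper": 0.5}, {"delta_pos": [0, 0, 0], "rotation": [0, 0, 0.9], "gripper": 0.5}]}}

```text
clock: 13.5
position: [0.504, 0.1682, 0.0893]
tool_rot: [0.997, -0.08, -0.0, -0.0]
contact_force: [-2.6, 0.6, 3.0]
grip_width: 0.101
```

```bash
python3 pt.py 11
```

```text
d cm [0.22 0.11 0.03] rot [-0.    -0.    -2.807] t 13.5 q [-0.07  0.3  -0.38  1.87  0.13  1.   -2.24]
[-2.62127471  0.64537367  3.0321738 ] [0.32102016 0.42785521 0.11898544] 8.614156356880558
```

>>> {"fn": "step_arm", "kwargs": {"increments": [{"delta_pos": [0, 0, 0], "rotation": [0, 0, 0], "gripper": 2}, {"delta_pos": [0, 0, 0], "rotation": [0, 0, 0], "gripper": 4}, {"delta_pos": [0, 0, 0], "rotation": [0, 0, 0], "gripper": 5}, {"delta_pos": [0, 0, 0], "rotation": [0, 0, 0], "gripper": 5}, {"delta_pos": [0, 0, -3], "rotation": [0, 0, 0], "gripper": 5}, {"delta_pos": [0, 0, -7], "rotation": [0, 0, 0], "gripper": 5}, {"delta_pos": [0, 0, -7], "rotation": [0, 0, -0.12], "gripper": 5}, {"delta_pos": [0, 0, -7], "rotation": [0, 0, -0.24], "gripper": 5}, {"delta_pos": [0, 0, -7], "rotation": [0, 0, -0.36], "gripper": 5}, {"delta_pos": [0, 0, -7], "rotation": [0, 0, -0.48], "gripper": 5}, {"delta_pos": [0, 0, -7], "rotation": [0, 0, -0.6], "gripper": 5}, {"delta_pos": [0, 0, -7], "rotation": [0, 0, -0.72], "gripper": 5}]}}

```text
clock: 14.6
position: [0.5043, 0.1675, 0.1593]
tool_rot: [0.96, 0.28, 0.0, 0.0]
contact_force: [-0.4, 1.0, 0.6]
grip_width: 0.588
```

>>> {"fn": "step_arm", "kwargs": {"increments": [{"delta_pos": [0, 0, 0], "rotation": [0, 0, -0.12], "gripper": 5}, {"delta_pos": [0, 0, 0], "rotation": [0, 0, -0.24], "gripper": 5}, {"delta_pos": [0, 0, 0], "rotation": [0, 0, -0.36], "gripper": 5}, {"delta_pos": [0, 0, 0], "rotation": [0, 0, -0.48], "gripper": 5}, {"delta_pos": [0, 0, 0], "rotation": [0, 0, -0.6], "gripper": 5}, {"delta_pos": [0, 0, 0], "rotation": [0, 0, -0.72], "gripper": 5}, {"delta_pos": [0, 0, 0], "rotation": [0, 0, -0.84], "gripper": 5}, {"delta_pos": [0, 0, 0], "rotation": [0, 0, -0.96], "gripper": 5}, {"delta_pos": [0, 0, 0], "rotation": [0, 0, -1.08], "gripper": 5}, {"delta_pos": [0, 0, 0], "rotation": [0, 0, -1.2], "gripper": 5}, {"delta_pos": [0, 0, 0], "rotation": [0, 0, -1.3], "gripper": 5}]}}

```text
clock: 15.52
position: [0.5044, 0.1675, 0.1593]
tool_rot: [0.594, 0.804, -0.0, 0.0]
contact_force: [-0.2, 0.1, 0.2]
grip_width: 0.588
```

```bash
python3 pt.py 12
```

```text
d cm [-0.12  0.13  7.03] rot [ 0.     0.    -0.777] t 15.5167 q [ 0.15  0.25 -0.63  1.79  0.16  1.15 -0.23]
[-0.20837942  0.14712391  0.17381802] [ 0.05356274 -0.06882743  0.00575712] 50.249746317782
```

View pics/e12.png

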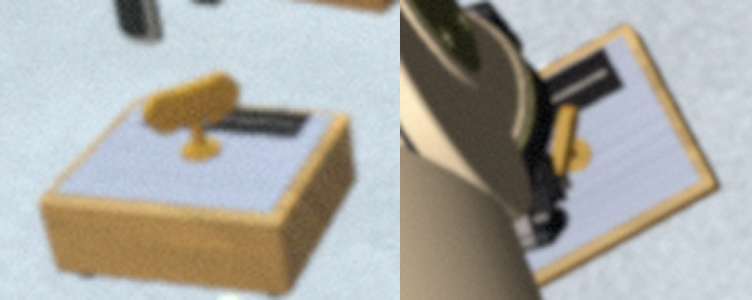

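>>> {"fn": "step_arm", "kwargs": {"increments": [{"delta_pos": [0, 0, 0], "rotation": [0, 0, -0.12], "gripper": 5}, {"delta_pos": [0, 0, 0], "rotation": [0, 0, -0.24], "gripper": 5}, {"delta_pos": [0, 0, 0], "rotation": [0, 0, -0.36], "gripper": 5}, {"delta_pos": [0, 0, 0], "rotation": [0, 0, -0.48], "gripper": 5}, {"delta_pos": [0, 0, 0], "rotation": [0, 0, -0.6], "gripper": 5}, {"delta_pos": [0, 0, 0], "rotation": [0, 0, -0.72], "gripper": 5}, {"delta_pos": [0, 0, 0], "rotation": [0, 0, -0.84], "gripper": 5}, {"delta_pos": [0, 0, 0], "rotation": [0, 0, -0.96], "gripper": 5}, {"delta_pos": [0, 0, 0], "rotation": [0, 0, -1.08], "gripper": 5}, {"delta_pos": [0, 0, 0], "rotation": [0, 0, -1.11], "gripper": 5}, {"delta_pos": [0, 0, 0], "rotation": [0, 0, -1.11], "gripper": 5}]}}

```text
clock: 16.53
position: [0.5043, 0.1675, 0.1592]
tool_rot: [0.086, 0.996, -0.0, -0.0]
contact_force: [0.3, 0.4, 0.5]
grip_width: 0.584
```

```bash
python3 - <<'E'
from h import *
go(np.array([.5043,.1678,.0895]),2.98)
E
python3 pt.py 13
```

```text
d cm [0.   0.03 6.97] rot [-0.   -0.   -0.01] t 16.5333 q [ 0.27  0.28 -0.78  1.78  0.22  1.16  0.83]
d cm [-0.18 -0.05  7.02] rot [-0.    -0.     0.324] t 16.5333 q [ 0.27  0.28 -0.78  1.78  0.22  1.16  0.83]
[0.26472513 0.35400054 0.47249426] [ 9.66890343e-03 -2.42622820e-02 -8.38469481e-05] 49.90929508997618
```

View pics/e13.png

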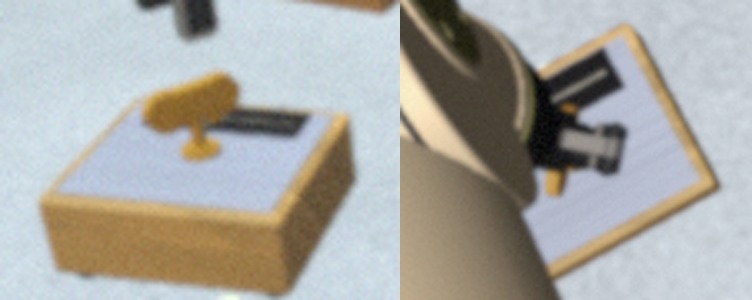

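The tool is lined up over the blade. I'll descend and grip.

>>> {"fn": "step_arm", "kwargs": {"increments": [{"delta_pos": [0, 0.03, 3], "rotation": [0, 0, -0.01], "gripper": 5}, {"delta_pos": [0, 0.03, 5.5], "rotation": [0, 0, -0.01], "gripper": 5}, {"delta_pos": [0, 0.03, 7], "rotation": [0, 0, -0.01], "gripper": 5}, {"delta_pos": [0, 0.03, 7], "rotation": [0, 0, -0.01], "gripper": 5}, {"delta_pos": [0, 0.03, 7], "rotation": [0, 0, -0.01], "gripper": 3}, {"delta_pos": [0, 0.03, 7], "rotation": [0, 0, -0.01], "gripper": 1.5}, {"delta_pos": [0, 0.03, 7], "rotation": [0, 0, -0.01], "gripper": 0.5}, {"delta_pos": [0, 0.03, 7], "rotation": [0, 0, -0.01], "gripper": 0.5}, {"delta_pos": [0, 0.03, 7], "rotation": [0, 0, -0.01], "gripper": 0.5}, {"delta_pos": [0, 0.03, 7], "rotation": [0, 0, -0.01], "gripper": 0.5}, {"delta_pos": [0, 0.03, 7], "rotation": [0, 0, -0.01], "gripper": 0.5}]}}

```text
clock: 17.55
position: [0.5051, 0.1681, 0.0907]
tool_rot: [0.08, 0.997, -0.0, 0.001]
contact_force: [-1.7, -1.5, 5.6]
grip_width: 0.099
```

>>> {"fn": "step_arm", "kwargs": {"increments": [{"delta_pos": [0, 0, 0], "rotation": [0, 0, 0.11], "gripper": 0.5}, {"delta_pos": [0, 0, 0], "rotation": [0, 0, 0.22], "gripper": 0.5}, {"delta_pos": [0, 0, 0], "rotation": [0, 0, 0.33], "gripper": 0.5}, {"delta_pos": [0, 0, 0], "rotation": [0, 0, 0.44], "gripper": 0.5}, {"delta_pos": [0, 0, 0], "rotation": [0, 0, 0.55], "gripper": 0.5}, {"delta_pos": [0, 0, 0], "rotation": [0, 0, 0.66], "gripper": 0.5}, {"delta_pos": [0, 0, 0], "rotation": [0, 0, 0.77], "gripper": 0.5}, {"delta_pos": [0, 0, 0], "rotation": [0, 0, 0.88], "gripper": 0.5}, {"delta_pos": [0, 0, 0], "rotation": [0, 0, 0.9], "gripper": 0.5}, {"delta_pos": [0, 0, 0], "rotation": [0, 0, 0.9], "gripper": 0.5}]}}

```text
clock: 18.38
position: [0.5048, 0.1676, 0.0907]
tool_rot: [0.507, 0.862, -0.0, 0.001]
contact_force: [-3.6, -3.0, 7.5]
grip_width: 0.097
```

```bash
python3 pt.py 14
```

```text
d cm [-0.14  0.06  0.17] rot [ 0.     0.002 -0.567] t 18.3833 q [ 0.11  0.34 -0.6   1.85  0.22  1.02 -0.07]
[-3.64815555 -3.02059409  7.48665782] [-0.76335816  0.67351397 -0.04540548] 8.25929668307862
```

>>> {"fn": "step_arm", "kwargs": {"increments": [{"delta_pos": [0, 0, 0], "rotation": [0, 0, 0], "gripper": 2}, {"delta_pos": [0, 0, 0], "rotation": [0, 0, 0], "gripper": 4}, {"delta_pos": [0, 0, 0], "rotation": [0, 0, 0], "gripper": 5}, {"delta_pos": [0, 0, 0], "rotation": [0, 0, 0], "gripper": 5}, {"delta_pos": [0, 0, -3], "rotation": [0, 0, 0], "gripper": 5}, {"delta_pos": [0, 0, -7], "rotation": [0, 0, 0], "gripper": 5}, {"delta_pos": [0, 0, -11], "rotation": [0, 0, 0], "gripper": 5}, {"delta_pos": [0, 0, -14], "rotation": [0, 0, 0], "gripper": 5}, {"delta_pos": [0, 0, -14], "rotation": [0, 0, 0], "gripper": 5}]}}

```text
clock: 19.23
position: [0.5067, 0.1694, 0.236]
tool_rot: [0.505, 0.863, 0.003, 0.003]
contact_force: [0.6, 0.5, -0.3]
grip_width: 0.59
```

```bash
python3 pt.py 15; python3 -c "
from h import *
s=sense();d=np.array([.36,-.1,.24])-s['position'];print(R.from_quat(s['tool_rot']).inv().apply(d)*100)"
```

```text
d cm [-0.16 -0.33 14.7 ] rot [ 0.008  0.005 -0.564] t 19.2333 q [ 0.15  0.18 -0.63  1.7   0.11  1.29  0.02]
[ 0.55820565  0.47880245 -0.33010314] [ 0.05780285 -0.02425808 -0.03004848] 50.35307094663464
[-16.31690872 -25.74769687  -1.00001795]
```

View pics/e15.png

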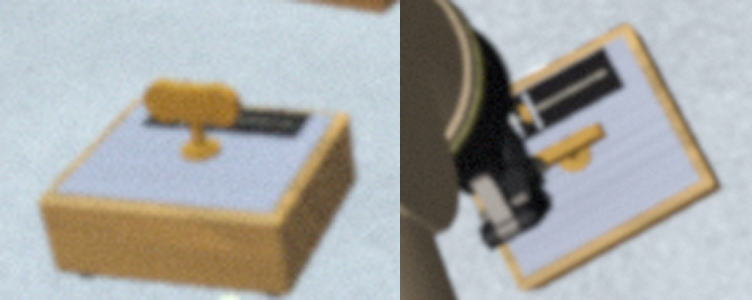

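The pointer now stands between the two ridges, near (523,113) in the top crop. I'll move the arm clear, over the middle of the table and above the glue bottle, and measure.

>>> {"fn": "step_arm", "kwargs": {"increments": [{"delta_pos": [-2, -3, -1], "rotation": [0, 0, 0], "gripper": 5}, {"delta_pos": [-4, -6.4, -1], "rotation": [0, 0, 0], "gripper": 5}, {"delta_pos": [-6, -9.6, -1], "rotation": [0, 0, 0], "gripper": 5}, {"delta_pos": [-8, -12.8, -1], "rotation": [0, 0, 0], "gripper": 5}, {"delta_pos": [-10, -16, -1], "rotation": [0, 0, 0], "gripper": 5}, {"delta_pos": [-12, -19.2, -1], "rotation": [0, 0, 0], "gripper": 5}, {"delta_pos": [-14, -22.4, -1], "rotation": [0, 0, 0], "gripper": 5}, {"delta_pos": [-16.3, -25.7, -1], "rotation": [0, 0, 0], "gripper": 5}, {"delta_pos": [-16.3, -25.7, -1], "rotation": [0, 0, 0], "gripper": 5}, {"delta_pos": [-16.3, -25.7, -1], "rotation": [0, 0, 0], "gripper": 5}, {"delta_pos": [-16.3, -25.7, -1], "rotation": [0, 0, 0], "gripper": 5}]}}

```text
clock: 20.25
position: [0.3595, -0.0995, 0.2384]
tool_rot: [0.506, 0.863, -0.0, -0.001]
contact_force: [0.6, 1.2, -0.2]
grip_width: 0.584
```

```bash
python3 pt.py 16; python3 pic.py 17;python3 tm.py 17 90; python3 -c "
import cv2,numpy as np
a=cv2.imread('pics/top17.png');cv2.imwrite('pics/f17.png',np.clip(cv2.resize(a[165:285,95:230],None,fx=4,fy=4,interpolation=2)*1.8,0,255).astype('uint8'))"
```

```text
d cm [16.05 25.8  14.94] rot [-0.001 -0.001 -0.564] t 20.25 q [ 0.5  -0.22 -0.3   2.05 -0.07  1.3   0.73]
[ 0.59884521  1.17300511 -0.15786902] [ 0.04506138 -0.03889674  0.02541158] 49.87777252718905
20.35 [ 0.36001137 -0.09891722  0.2387319 ] [-0.59662425  0.19492723 -0.85522045] 0.5839347754070879 rack [-0.2198403   0.10486276  0.2387319 ]
area 561 x 0.00012833309282480406 0.036570929440306404 y -0.023848015390851008 0.02558145173818488
x 0.000 y -0.0168 0.0239 mid 0.0035
x 0.004 y -0.0238 0.0243 mid 0.0002
x 0.008 y -0.0235 0.0246 mid 0.0006
x 0.012 y -0.0230 0.0252 mid 0.0011
x 0.016 y -0.0226 0.0256 mid 0.0015
x 0.020 y -0.0238 0.0242 mid 0.0002
x 0.024 y -0.0219 0.0246 mid 0.0013
x 0.028 y -0.0233 0.0250 mid 0.0008
x 0.032 y -0.0228 0.0253 mid 0.0013
x 0.036 y -0.0225 0.0240 mid 0.0007
[ 96. 106. 110. 113. 117.]
```

View pics/f17.png

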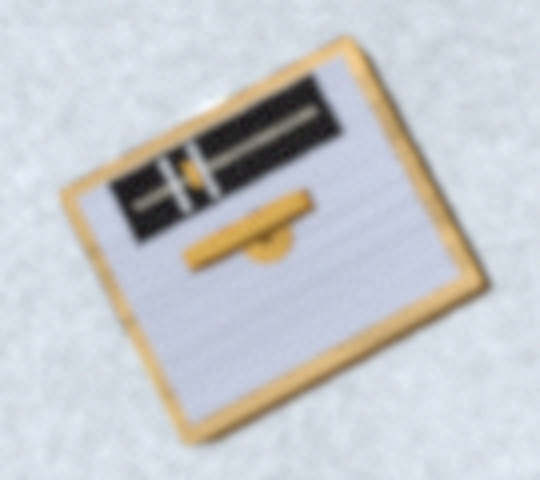

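View pics/c17.png

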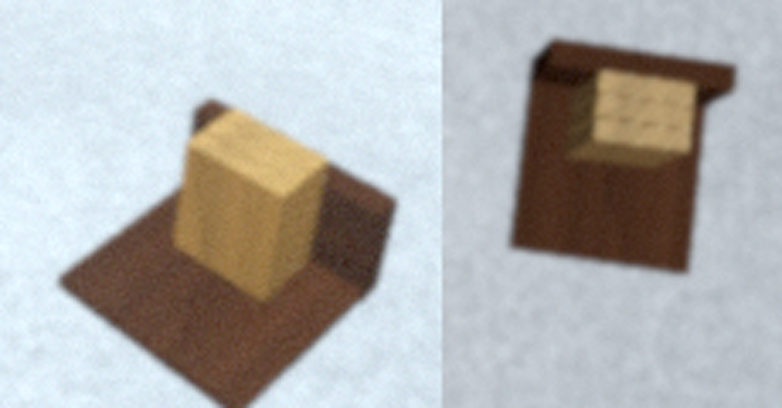

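View pics/top17.png

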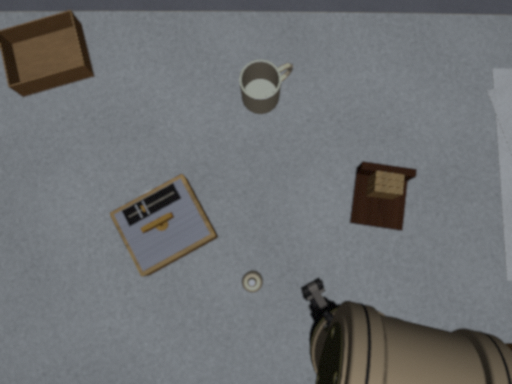

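Run:
```python
from m import *
np.set_printoptions(precision=4,suppress=True)
c=dict(np.load('/tmp/top17.npz'));C=np.array([.5047,.1667,0]);Rz=R.from_euler('z',.519).as_matrix()
loc=lambda p,z:(onplane(c,f(p,4,(95,165)),z)-C)@Rz
print('ptr now',loc([(192,171)],.066),'ptr start',loc([(266,133)],.066),'ridges',loc([(176,187),(204,170)],.062))
B=onplane(c,f([(307,200),(190,262)],4,(95,165)),.108);d=B[0]-B[1];print('blade yaw',np.arctan2(d[1],d[0]),B.mean(0))
hsv=cv2.cvtColor(c['color'],cv2.COLOR_RGB2HSV);i=hsv[195:225,125:160]
m=(i[...,1]>110)&(i[...,2]>70);ys,xs=np.nonzero(m);n,l,s,ct=cv2.connectedComponentsWithStats(m.astype('uint8'));print(s,ct+[125,195])
```

```text
ptr now [[0.0428 0.0157 0.066 ]] ptr start [[ 0.0419 -0.0209  0.066 ]] ridges [[0.0408 0.0259 0.062 ]
 [0.0415 0.0115 0.062 ]]
blade yaw -1.0660206060069615 [0.5045 0.1653 0.108 ]
[[  0   0  35  30 990]
 [ 16  10   4   7  16]
 [ 23  23  12   7  44]] [[141.402  208.9586]
 [142.4375 208.1875]
 [155.2955 222.1591]]
```

Run:
```python
from m import *
np.set_printoptions(precision=3,suppress=True,linewidth=150)
C=np.array([.5047,.1667,0]);Rz=R.from_euler('z',.519).as_matrix()
for n,z in(('top17',.062),('top16',.062),('top0',.062)):
    c=dict(np.load('/tmp/%s.npz'%n));im=c['color'].astype(np.float32)
    ys=np.arange(-.045,.045,.001)
    for nm,xs,zz in(('ridge',(.031,.033,.05,.052),.062),('ptr',(.039,.041,.043),.066)):
        pr=0
        for x in xs:
            P=C+(np.c_[np.full_like(ys,x),ys,np.full_like(ys,zz)])@Rz.T; P[:,2]=zz
            q=proj(c,P).astype(np.float32); v=cv2.remap(im,q[:,0][None],q[:,1][None],cv2.INTER_CUBIC)[0]
            pr=pr+(v[:,2] if nm=='ridge' else v[:,0]-v[:,2])
        pr/=len(xs); b=pr-np.median(pr)
        if nm=='ridge':
            for lo,hi in((.005,.018),(.018,.032)):
                k=(ys>lo)&(ys<hi);w=np.clip(pr[k]-pr[k].min()-.3*np.ptp(pr[k]),0,None);print(n,'ridge',(w*ys[k]).sum()/w.sum())
        else:
            w=np.clip(pr-pr.max()*.4,0,None);print(n,'ptr',(w*ys).sum()/w.sum(),pr.max())
```

```text
top17 ridge 0.012014799209426335
top17 ridge 0.026041438374347175
top17 ptr 0.016382904774578596 60.98454
top16 ridge 0.012010314286536969
top16 ridge 0.026014770307487882
top16 ptr 0.016404855204616313 60.23994
top0 ridge 0.012011770811996288
top0 ridge 0.026015739048455177
top0 ptr -0.020983737606818615 61.05397
```

The ridges measure 12.0 and 26.0 mm, a constant +1 mm offset. That puts the pointer at about 15.4 mm, so the key is at about 4.74 rad, well inside 4.4–5.6. The tiles are tight and squared, and the mug and bottle are at the same pixels as before. I'm handing it in.

```bash
python3 -c "
from h import *
s=sense();print(s['clock'],s['dq'].round(3));print(workorder.finish_job())"
```

```text
20.45 [-0.001 -0.003  0.004 -0.002  0.002  0.002  0.003]
the job is handed in; nothing more can be done
None
```

I finished both jobs and handed the work in at 20.5 s. By my last checks everything is within limits; the hand-in gives no verdict.

- **Tiles:** I pushed them upright against the backstop (about 20 N at the stop) and squeezed their sides to 50 mm. In the last pictures they stand upright and flat together. Their sideways midpoints are within about 1 mm of each other.
- **Timer:** I wound the key clockwise by about 3.7 rad, in three grips. My first grip was slightly off the key's axis, and side and upward forces rose to about 20 N each, so I re-centred before going on. The pointer now stands between the ridges at about 15.4 mm, which puts the key at about 4.74 rad. That is a little short of the 5.0 aim but inside 4.4–5.6.
- **Mug and glue bottle:** both sit at the same pixels as at the start. The arm is clear of everything.
- **Checks that disagreed:** raw positions were 1 mm off at the gauge and about 4 mm off along the rack. I corrected for both.

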